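Clamp a valve cartridge against the seal of a leak-test stand with a rising handwheel

TASK

Load the valve cartridge into the leak-test stand: stand it upright on the small lift table with its neck fully home in the slot of the fork. Then wind the red handwheel counter-clockwise (it rises as it turns) until you feel the cartridge's flange meet the rubber seal, and turn it on about 20 degrees more, so that the flange bears on the seal with about 14 N, never over 26 N. Let go and leave it clamped; leave the other things on the benches alone.

Things in the scene. Friction and masses are not known exactly. Their poses are not given: they have to be found in the camera images.
- cartridge_mid (a point): The valve cartridge, loose, upright, round, 76 mm tall, 140 g; this point is its centre, 38 mm above its underside; z axis up. From below: steel flange 40 mm across, 8 mm high; brass neck 20 mm across up to 44 mm; ribbed brass grip 24 mm across up to 76 mm.
- slot (a point): Where the cartridge belongs: fixed point on the vertical axis of the fork's slot, level with the unraised lift table's top (40 mm above the bench). x points from the slot's open mouth to its closed end, y from the handwheel towards the fork, z up. The slot is 26 mm wide; its closed end lies 12 mm beyond this point in +x, so a cartridge pushed against it stands 2 mm beyond this point.
- slot_mouth (a point): Fixed point in the open mouth of the slot: 22 mm from slot in its -x, same height and axes; the tines of the fork end here. The steel fork and the black rubber seal under it are U-shaped, 58 mm wide over the tines. Their height is a setting that differs each time: seal's underside 18 to 26 mm above this point, fork's top 14 mm higher than that. The seal yields 1 mm per 4 N.
- stand: The leak-test stand, fixed; axes as slot, origin on the bench; 12 mm base plate from x -60 to 70, y -94 to 76 mm; slot axis at x 0, y +45 mm, wheel axis at x 0, y -60 mm. A round post, 94 mm tall, stands behind the slot at x +54, y +45 mm. Under the wheel: blue bridge 68x26 mm, top 86 mm above the bench, brass collar 4 mm higher. A grey fixture 275 mm tall stands to its left.
- table: The round steel lift table, 52 mm across, 10 mm thick, at the lower end of its travel at the start; origin at the centre of its underside, 30 mm above the bench at the start, straight below slot. It hangs on the screw and rises with it.
- wheel_centre (a point): Centre of the red handwheel's rim, on its vertical axis; rim 64 mm across, 14 mm high (7 mm up and down from here), hub nut up to 13 mm above. Turned counter-clockwise (seen from above), wheel and table rise together, 8 mm per radian; 3.3 rad in all, it starts at its lower stop. It drags 0.26 Nm either way, the seal pushes back with 0.008 Nm per N; it stays where it is left.
- seal_carton: Bystander: small printed carton, 50x82x34 mm, origin at the centre of its underside.
- jar: Bystander: clear jar with blue lid, 65 mm across, 60 mm tall, origin at the centre of its underside.
- tape: Bystander: roll of tape lying flat, 73 mm across, 19 mm high, origin at the centre of its underside.
- punch: Bystander: upright grey press punch, 23 mm across, 52 mm tall, origin at the centre of its underside.
- fitting: Bystander: upright brass fitting with a hex, 18 mm across, 34 mm tall, origin at the centre of its underside.
Mind the look-alikes: they are no part of the job. Leave any pink look-alike of the part that bears cartridge_mid alone.

How it is judged:
On the way:
1. the cartridge stands on the unraised lift table, home in the slot, and is let go (horizontal distance between cartridge_mid and slot below 0.006 m and z of cartridge_mid in the frame of slot below 0.042 m and angle between cartridge_mid's own z axis and vertical below 0.08 rad and contact force between cartridge and table above 0.3 N and contact force between cartridge and the arm below 0.1 N and contact force between cartridge and the fingers below 0.1 N), for 0.2 s.
At the end, for the whole second after the job is handed in: The cartridge stands upright (within 0.08 rad) on the lift table, within 7 mm of the slot's axis, at rest, the wheel wound up at least 8 mm, and is clamped between table and seal with 7 to 26 N (horizontal distance between cartridge_mid and slot below 0.007 m and angle between cartridge_mid's own z axis and vertical below 0.08 rad and z of cartridge_mid in the frame of table below 0.052 m and z of wheel_centre in the frame of slot above 0.082 m and contact force between cartridge and table between 7 and 26 N and linear speed of cartridge below 0.01 m/s); the robot touches nothing.
It fails at once if the raised cartridge is squeezed between table and seal with over 26 N (seal crushed) (contact force between cartridge and table above 26 N and z of wheel_centre in the frame of slot above 0.08 m).
It fails at once if a bystander is moved by over 20 mm (distance of any of seal_carton, jar, tape, punch, fitting from where it was at the start of the episode above 0.02 m).
It also fails if it takes over 69 s, if anything falls off the work surface, if the arm or the gripper's body presses on something with over 40 N, if the wrist force passes 120 N, or if a joint passes its speed limit or range.

ROBOT

A 6-joint arm with a two-finger parallel gripper is mounted at the origin on a cart in front of the work surface, level with it; the furniture and walls round the work are solid. World frame = base frame: x ahead of the robot, y to its left, z up, the work surface at z = 0. Lengths are in m, angles in rad, forces in N, time in s.
With the tool pointing down it reaches from about 0.25 to 0.725 m from the base axis. Payload 4 kg.
Tool frame: the origin (TCP) lies at the very end of the fingers, on their centre line; the grasp point (between the pads) lies 19 mm behind it; z points along the fingers, y is the line along which they close (so a half turn about z gives the same grasp; the last joint's range is limited). The gripper opens to 85 mm and grips with 20 to 120 N. Pads are 22 mm wide; open, the fingers measure 114 mm over their backs; the gripper's body (76 mm by 85 mm) begins 54 mm behind the grasp point. The pads swing forward as they close: fully open they stand 13 mm farther back than shut.
Start: joints at [1.327, 0.241, 0.005, 1.335, 0, 1.571], TCP at [0.121, 0.485, 0.231] pointing down, gripper open.
Joint ranges: [-2.72, 2.72], [-1.05, 1.87], [-1.09, 1.28], [-1.99, 2.15], [-1.42, 1.44], [-3.14, 3.14]. Speed limits (rad/s): [2.79, 2.79, 3.14, 3.14, 3.14, 3.14].

INTERFACE

Orientations are given as a unit quaternion [x, y, z, w].
In Python, from workcell import bot, vision, workorder, boxes_of gives the robot as it stands.
- The arm moves only by the tool send_rows, never from a script. Its argument "motion" is text: rows parted by semicolons, each of 5 numbers parted by spaces: the closure, from -1 (fully open) to 1 (shut), so that 0 is half open, then the shift along the tool's x, y, z in cm, then the turn about the tool's z in rad. In form: claw x y z twist; .... A call has 1 to 5 rows; each row is the pose to reach, as a shift and turn from the pose commanded when the call began, along the tool's axes at that moment; what a row does not reach only later rows make up. A row lasts 1/10 s, in which the tool goes at most 50 mm and 8.59 degrees, less where a joint would pass 70% of its speed; a pose out of reach is approached as far as the arm can. A call with a gripper value outside its range is refused whole. The fingers move at their own pace and stop on an object; the grip force is fixed at half the most. Time passes only in rows, so rows that repeat a pose let the fingers close. It gives the time, the measured TCP pose, the force, the opening and the grip force at its end, in the units of the state.
- bot.get_obs(): the state, without advancing time (a new reading comes with each control period).
- vision.camera(name): name is "scene" or "top" or "wrist"; returns the picture (400x640x3 uint8, red, green, blue); there is no depth.
- vision.camera_model(name): a dict with "fov_y" (degrees; the focal length in pixels is half the picture's height over the tangent of half this angle, whatever the lens; pixels are square), "cx", "cy" (the principal point, pixels), "world_from_camera" (4x4, takes a point from camera to world coordinates); the wrist camera has in their place "hand_eye" (4x4, takes a point from camera to tool coordinates, whose origin is the TCP and whose axes are the flange's). Camera axes: x right, y down, z forward; pixel columns grow to the right and rows downward; lengths in m; the calibration is good to about 2 mm. A picture is of the moment at which its call begins: read the wrist's pose just before it. camera_model takes no time and is no camera call.
- workorder.job_done(): hands the job in; it is judged then, once.
Trained networks look in the newest picture that a camera, given by its name, has taken for a name from the list of things; names that differ only in an ending like _2 or _b are one class to them, and where a whole thing is asked for, a point or a joint stands for the part that bears it (a point fixed in the world has none). Each returns a list of dicts, best first, with "conf" (0 to 1); they miss things now and then, are a little off and sometimes report something else, mostly with a low value. They report only what shows in the picture. A call takes as long as a camera call. They do not tell look-alikes from the thing itself.
- boxes_of(camera, target): "rect" ([centre column, centre row, width, height] in pixels, round what is visible of it).
The state is a dict: "clock": time; "joint_pos": joint angles; "joint_vel": joint speeds; "tau": joint torques, N m; "eef_pos": TCP position; "tool_rot": TCP orientation; "ft_force": force on the tool from outside, world axes, zero at the start; "ft_torque": the same for the moment, N m; "grip_width": finger opening in m; "grasp_force": force on a finger pad.
Only numpy, scipy, OpenCV 4.12 (cv2) and the standard library are available. Lean on these libraries where they do the work, as an engineer would, in place of code of your own. Each camera call takes 0.05 s, during which the arm holds its last target. There are 200 camera calls.

## Working session

There is one attempt and no reset: what is moved stays moved. The work goes in short steps, Python scripts to look and compute and a tool call to move; the robot and the scene stay as the last step left them, time stands still between calls to the robot, and variables do not carry over. Pictures are saved under pics/ and viewed, at most 10 in all, crops included, and the job is handed in when it is done.

Besides the shell and the picture viewer there is one more tool, called after "Request:" in YAML: its name, and indented under it one key for each argument. send_rows: Moves the arm, as the interface text tells. Its arguments: {"type":"object","properties":{"motion":{"type":"string"}},"required":["motion"]}

```bash
mkdir -p pics; ls
cat > h.py <<'E'
import numpy as np, cv2
from workcell import bot, vision, workorder, boxes_of
from scipy.spatial.transform import Rotation as R
def shot(n,f=None):
    o=bot.get_obs(); im=vision.camera(n)
    if f: cv2.imwrite('pics/'+f,im[:,:,::-1])
    return o,im
def model(n,o=None):
    m=vision.camera_model(n); f=200/np.tan(np.radians(m['fov_y'])/2)
    if n=='wrist':
        T=np.eye(4);T[:3,:3]=R.from_quat(o['tool_rot']).as_matrix();T[:3,3]=o['eef_pos'];W=T@np.array(m['hand_eye'])
    else: W=np.array(m['world_from_camera'])
    return f,m['cx'],m['cy'],W
def ray(n,u,v,z,o=None):
    f,cx,cy,W=model(n,o); d=W[:3,:3]@np.array([(u-cx)/f,(v-cy)/f,1]); c=W[:3,3]
    return c+d*(z-c[2])/d[2]
def proj(n,p,o=None):
    f,cx,cy,W=model(n,o); q=W[:3,:3].T@(np.array(p)-W[:3,3]); return np.round([cx+f*q[0]/q[2],cy+f*q[1]/q[2]],1)
E
python3 - <<'E'
from h import *
np.set_printoptions(precision=4,suppress=True)
for n in ['scene','top']:
    o,im=shot(n,n+'0.png'); print(n,vision.camera_model(n))
    for t in ['cartridge_mid','wheel_centre','stand','table','seal_carton','jar','tape','punch','fitting']:
        for b in boxes_of(n,t)[:3]: print(t,round(b['conf'],2),np.round(b['rect'],1))
print(o)
print(vision.camera_model('wrist'))
E
```

```text
pics
scene {'fov_y': 46.40330902712181, 'cx': 322.7303689009425, 'cy': 208.59212381840254, 'world_from_camera': array([[ 0.8217, -0.4101,  0.3958, -0.0038],
       [-0.5698, -0.6031,  0.5582, -0.8233],
       [ 0.0098, -0.6842, -0.7292,  1.1935],
       [ 0.    ,  0.    ,  0.    ,  1.    ]])}
cartridge_mid 0.8 [345.  305.6  12.2  27.5]
cartridge_mid 0.53 [361.4 325.4  14.9  22.8]
wheel_centre 0.78 [317.2 236.8  20.7  17.7]
stand 0.82 [314.8 238.8  52.2  61.1]
table 0.71 [316.7 243.8  28.2  27. ]
seal_carton 0.71 [422.4 303.4  34.3  33. ]
jar 0.93 [393.5 221.8  17.8  25.8]
jar 0.26 [316.9 238.7  54.1  60.2]
tape 0.6 [225.1 174.9  17.2  17.1]
punch 0.47 [250.2 185.9   7.3  12.9]
top {'fov_y': 43.08666424388219, 'cx': 320.7147961535177, 'cy': 203.5635652541148, 'world_from_camera': array([[ 0.1326, -0.9514,  0.278 ,  0.0866],
       [-0.9912, -0.1258,  0.0422, -0.0607],
       [-0.0051, -0.2811, -0.9597,  1.8603],
       [ 0.    ,  0.    ,  0.    ,  1.    ]])}
wheel_centre 0.59 [342.6 227.5  20.9  17.2]
stand 0.87 [329.4 231.8  49.8  55.1]
stand 0.43 [330.1 233.2  42.7  27.7]
table 0.87
[... 252 characters left out ...]
, -0.    ,  1.5708]), 'joint_vel': array([ 0.0001, -0.0005,  0.0005, -0.0008, -0.0003, -0.0012]), 'tau': array([ -0.0002, -37.1858,  25.2461,   0.0027,   0.0001,  -0.    ]), 'eef_pos': array([0.1207, 0.4852, 0.2313]), 'tool_rot': array([ 0.1216,  0.9926, -0.    ,  0.    ]), 'ft_force': array([-0.69  ,  0.2836, -0.7157]), 'ft_torque': array([-0.0209,  0.0017,  0.0015]), 'grasp_force': 0.0, 'grip_width': 0.08524770200004947}
{'fov_y': 64.6263391832191, 'cx': 319.79080326610654, 'cy': 199.29787602435226, 'hand_eye': array([[-0.0006, -0.9524, -0.3047,  0.0768],
       [ 1.    , -0.0007,  0.0001,  0.0009],
       [-0.0003, -0.3047,  0.9524, -0.1436],
       [ 0.    ,  0.    ,  0.    ,  1.    ]])}
```

Run:
```python
import cv2,numpy as np
a=cv2.imread('pics/scene0.png');b=cv2.imread('pics/top0.png')
A=cv2.resize(a[140:360,200:460],(800,677),interpolation=3)[:600]
A=cv2.resize(a[150:345,200:460],(800,600),interpolation=3)
B=cv2.resize(b[130:280,180:460],None,fx=2.85,fy=2.85,interpolation=3)
cv2.imwrite('pics/a.png',A);cv2.imwrite('pics/b.png',B)
```

```text
(no output)
```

View pics/a.png

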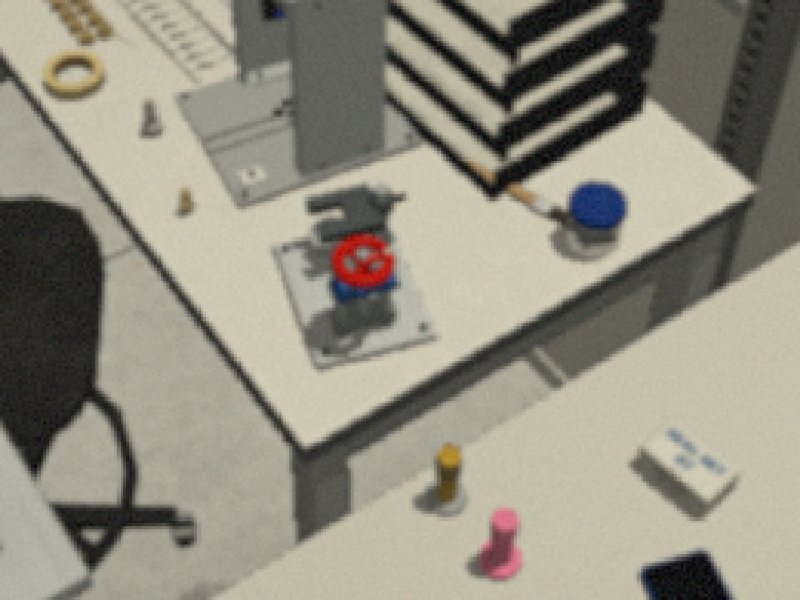

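View pics/b.png

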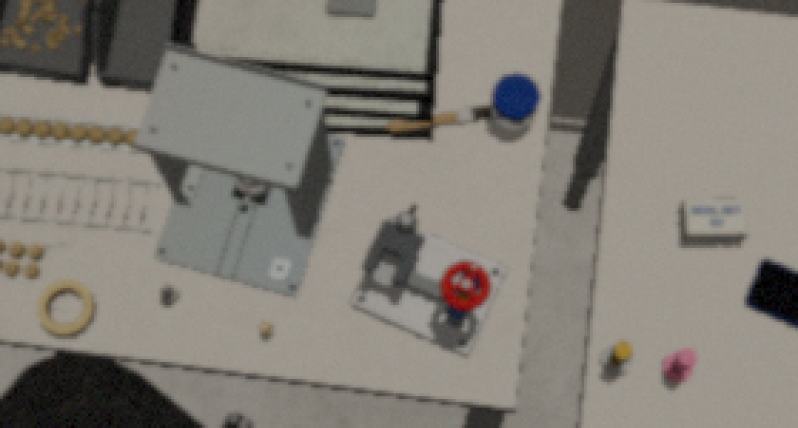

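Both views show the brass cartridge standing on the right-hand bench at scene px (346,306), with the pink look-alike beside it at (362,326). The stand is on the left bench; its slot opens toward the robot, the post is behind it, and the red wheel is on the right at scene px (318,235). Next I compute rough poses.

```bash
cat >> h.py <<'E'
from scipy.optimize import least_squares
def st2w(p,s):
    c,sn=np.cos(s[2]),np.sin(s[2]); return np.array([s[0]+c*p[0]-sn*p[1],s[1]+sn*p[0]+c*p[1],p[2]])
E
python3 - <<'E'
from h import *
np.set_printoptions(precision=4,suppress=True)
k=800/260
S=[((275,247),(-.06,.076,.012)),((320,367),(-.06,-.094,.012)),((437,338),(.07,-.094,.012))]
T=[((352,302),(-.06,.076,.012)),((470,352),(-.06,-.094,.012)),((505,265),(.07,-.094,.012))]
M=[('scene',200+u/k,150+v/k,p) for (u,v),p in S]+[('top',180+u/2.85,130+v/2.85,p) for (u,v),p in T]
for m in M: print(m[0],ray(*m[:3],.012))
f=lambda s:np.concatenate([proj(m[0],st2w(m[3],s))-m[1:3] for m in M])
r=least_squares(f,[.45,0.05,-.25]);s=r.x;print(s,r.fun)
print('slot',st2w((0,.045,.04),s),'wheel',st2w((0,-.06,.1),s))
for z in (.105,.11,.115,.12):print(z,ray('scene',318,236,z),ray('top',343.2,230,z))
print('cart',ray('scene',345,305.6,.038),ray('top',180+615/2.85,130+360/2.85,.03))
print('pink',ray('scene',361.4,325.4,.038))
for n,u,v,z in [('carton',422,303,.017),('jar',393.5,221.8,.03),('tape',225,175,.01),('punch',250,186,.026),('fit',260.5,215,.017)]: print(n,ray('scene',u,v,z))
E
```

```text
scene [0.4894 0.0623 0.012 ]
scene [ 0.4428 -0.0978  0.012 ]
scene [ 0.5615 -0.135   0.012 ]
top [0.4887 0.0674 0.012 ]
top [ 0.4432 -0.0937  0.012 ]
top [ 0.5646 -0.1255  0.012 ]
[ 0.45  0.05 -0.25] [-32.075   -4.275  -32.5     -4.575  -31.225   -6.45   -22.0088  18.0351
 -20.7123  17.5912 -19.993   15.8175]
slot [0.4611 0.0936 0.04  ] wheel [ 0.4352 -0.0081  0.1   ]
0.105 [ 0.5101 -0.0756  0.105 ] [ 0.5085 -0.0759  0.105 ]
0.11 [ 0.5078 -0.0791  0.11  ] [ 0.5073 -0.0758  0.11  ]
0.115 [ 0.5054 -0.0825  0.115 ] [ 0.5061 -0.0758  0.115 ]
0.12 [ 0.5031 -0.0859  0.12  ] [ 0.5049 -0.0757  0.12  ]
cart [ 0.4601 -0.2852  0.038 ] [ 0.4538 -0.2786  0.03  ]
pink [ 0.4601 -0.3609  0.038 ]
carton [ 0.6589 -0.3952  0.017 ]
jar [ 0.7885 -0.1152  0.03  ]
tape [0.4355 0.4278 0.01  ]
punch [0.4774 0.3084 0.026 ]
fit [0.4422 0.172  0.017 ]
```

```bash
sed -i 's/return np.round(\[\(.*\)\],1)/return np.array([\1])/' h.py
python3 - <<'E'
from h import *
np.set_printoptions(precision=4,suppress=True)
k=800/260
S=[((275,247),(-.06,.076,.012)),((320,367),(-.06,-.094,.012)),((437,338),(.07,-.094,.012)),((364,261),(0,-.06,.114))]
T=[((352,302),(-.06,.076,.012)),((470,352),(-.06,-.094,.012)),((505,265),(.07,-.094,.012)),((465,286),(0,-.06,.114))]
M=[('scene',200+u/k,150+v/k,p) for (u,v),p in S]+[('top',180+u/2.85,130+v/2.85,p) for (u,v),p in T]
f=lambda s:np.concatenate([proj(m[0],st2w(m[3],s))-m[1:3] for m in M])
r=least_squares(f,[.52,-0.02,-.28]);s=r.x;print(s,r.fun)
print('slot',st2w((0,.045,.04),s),'wheel',st2w((0,-.06,.114),s))
for u,v in [(135,145),(165,45),(325,90),(295,190)]: print('fixture top',ray('top',180+u/2.85,130+v/2.85,.275))
E
```

```text
[ 0.525  -0.0217 -0.2856] [-1.0602 -1.0353 -0.9942 -0.3334  0.4443 -1.2978 -0.1627  0.3273 -0.1789
 -0.0686  0.2906  0.6349  1.645  -0.0694  1.0838 -0.7128]
slot [0.5377 0.0215 0.04  ] wheel [ 0.5081 -0.0793  0.114 ]
fixture top [0.5828 0.3253 0.275 ]
fixture top [0.7106 0.3131 0.275 ]
fixture top [0.6791 0.1167 0.275 ]
fixture top [0.5532 0.1328 0.275 ]
```

Request:
send_rows:
  motion: "-0.2 -51 -66 3 0;-0.2 -51 -66 3 0;-0.2 -51 -66 3 0;-0.2 -51 -66 3 0;-0.2 -51 -66 3 0"

```text
clock: 1.5
eef_pos: [0.2215, 0.2548, 0.2224]
tool_rot: [0.121, 0.993, 0.0, 0.0]
ft_force: [1.1, -0.1, 1.0]
grip_width: 0.0517
grasp_force: 0.0
```

Request:
send_rows:
  motion: "-0.2 -35.7 -46.3 4 0;-0.2 -35.7 -46.3 4 0;-0.2 -35.7 -46.3 4 0;-0.2 -35.7 -46.3 4 0;-0.2 -35.7 -46.3 4 0"

```text
clock: 2.0
eef_pos: [0.3219, 0.0261, 0.2057]
tool_rot: [0.122, 0.993, 0.0, 0.001]
ft_force: [1.1, 0.2, 0.6]
grip_width: 0.0515
grasp_force: 0.0
```

Request:
send_rows:
  motion: "-0.2 -20.5 -26.6 2 0;-0.2 -20.5 -26.6 2 0;-0.2 -20.5 -26.6 2 0;-0.2 -20.5 -26.6 2 0;-0.2 -20.5 -26.6 2 0"

```text
clock: 2.5
eef_pos: [0.4219, -0.2029, 0.1904]
tool_rot: [0.122, 0.993, 0.0, 0.0]
ft_force: [1.0, 0.3, 0.3]
grip_width: 0.0509
grasp_force: 0.0
```

Request:
send_rows:
  motion: "-0.2 -5.3 -6.8 1 0;-0.2 -5.3 -6.8 1 0;-0.2 -5.3 -6.8 1 0"

```text
clock: 2.8
eef_pos: [0.4576, -0.2834, 0.1788]
tool_rot: [0.124, 0.992, -0.0, -0.0]
ft_force: [-1.3, 0.9, 0.0]
grip_width: 0.0514
grasp_force: 0.0
```

Run:
```python
from h import *
np.set_printoptions(precision=4,suppress=True)
o,im=shot('wrist','w1.png');print(o['eef_pos'],o['tool_rot'],o['ft_force'],o['joint_pos'])
for b in boxes_of('wrist','cartridge_mid'): print(b['conf'],b['rect'],ray('wrist',b['rect'][0],b['rect'][1],.038,o))
```

```text
[ 0.4576 -0.2834  0.1788] [ 0.1238  0.9923 -0.0004 -0.    ] [-1.3115  0.8693  0.009 ] [-0.554   0.3431  0.007   1.2344 -0.0008 -0.3058]
0.7 [322.9, 185.8, 37.6, 53.6] [ 0.4595 -0.28    0.038 ]
0.57 [242.6, 210.1, 52.0, 57.8] [ 0.4639 -0.3602  0.038 ]
```

View pics/w1.png

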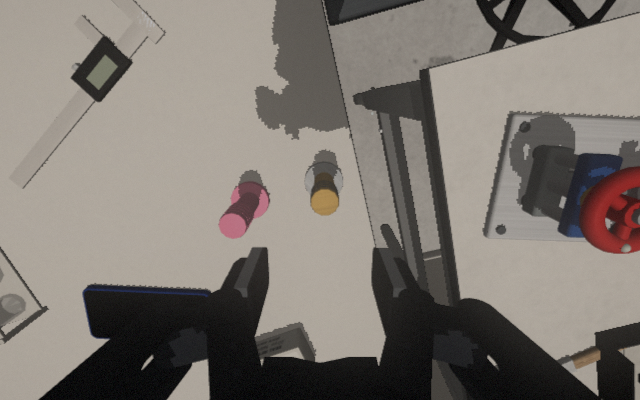

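The wrist view shows the brass cartridge: cap centre at about (324.5,201), flange at about (324,181), and pink clear of it at (235,220). The cap ray gives me the grasp position.

Run:
```python
from h import *
np.set_printoptions(precision=4,suppress=True)
o=bot.get_obs()
im=cv2.cvtColor(cv2.imread('pics/w1.png'),cv2.COLOR_BGR2HSV)
m=cv2.inRange(im[140:230,290:360],(12,90,130),(35,255,255))
k,l,s,c=cv2.connectedComponentsWithStats(m);print(s,c+[290,140])
for u,v,z in [(324.5,201.5,.076),(324,180,.006)]: print(ray('wrist',u,v,z,o))
Rm=R.from_quat(o['tool_rot']).as_matrix()
p=ray('wrist',324.5,201.5,.076,o); p[2]=.046; print('tool shift cm',100*Rm.T@(p-o['eef_pos']))
```

```text
[[   0    0   70   90 5745]
 [  21   49   28   26  555]] [[324.5253 182.8198]
 [324.2378 201.8919]]
[ 0.4611 -0.2759  0.076 ]
[ 0.4607 -0.2752  0.006 ]
tool shift cm [-0.4265  0.4761 13.3559]
```

Request:
send_rows:
  motion: "-0.2 -0.4 0.5 4 0;-0.2 -0.4 0.5 8 0;-0.2 -0.4 0.5 11 0;-0.2 -0.4 0.5 13.3 0;-0.2 -0.4 0.5 13.3 0"

```text
clock: 3.4
eef_pos: [0.4586, -0.2723, 0.0447]
tool_rot: [0.121, 0.993, 0.002, -0.003]
ft_force: [-1.2, 0.8, 0.4]
grip_width: 0.0511
grasp_force: 0.0
```

Request:
send_rows:
  motion: "0.6 0 0 0 0;1 0 0 0 0;1 0 0 0 0;1 0 0 0 0;1 0 0 0 0"

```text
clock: 3.9
eef_pos: [0.4628, -0.276, 0.0495]
tool_rot: [0.122, 0.993, -0.001, 0.002]
ft_force: [-0.4, 1.0, 7.5]
grip_width: 0.0221
grasp_force: 59.4
```

Request:
send_rows:
  motion: "1 0 0 0 0;1 0 0 0 0;1 0 0 -3 0;1 0 0 -6 0;1 0 0 -10 0"

```text
clock: 4.4
eef_pos: [0.4602, -0.2747, 0.1472]
tool_rot: [0.122, 0.993, 0.001, -0.002]
ft_force: [0.8, -0.4, -2.0]
grip_width: 0.0226
grasp_force: 59.0
```

Run:
```python
from h import *
np.set_printoptions(precision=4,suppress=True)
o,im=shot('wrist','w2.png');print(o['eef_pos'],o['tool_rot'],o['ft_force'],o['ft_torque'],o['grip_width'])
```

```text
[ 0.4602 -0.2747  0.1472] [ 0.1217  0.9926  0.0008 -0.0017] [ 0.798  -0.4411 -1.9916] [-0.0176 -0.0054 -0.0222] 0.022554924999155675
```

View pics/w2.png

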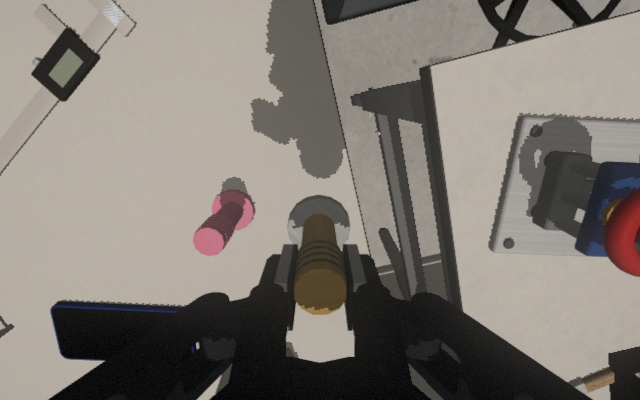

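Request:
send_rows:
  motion: "1 4 1 -4.3 0;1 8.6 5.5 -4.3 0;1 8.6 10 -4.3 0;1 8.6 15 -4.3 0;1 8.6 20 -4.3 0"

```text
clock: 4.95
eef_pos: [0.4235, -0.0692, 0.1911]
tool_rot: [0.123, 0.992, 0.0, 0.001]
ft_force: [1.4, -0.9, -2.5]
grip_width: 0.0226
grasp_force: 59.2
```

Request:
send_rows:
  motion: "1 0 5 0 0;1 0 9 0 0;1 0 11 0 0;1 0 11 0 0;1 0 11 0 0"

```text
clock: 5.45
eef_pos: [0.4503, 0.0363, 0.1903]
tool_rot: [0.121, 0.993, -0.0, -0.0]
ft_force: [-0.1, -0.3, -1.1]
grip_width: 0.0222
grasp_force: 59.3
```

Run:
```python
from h import *
np.set_printoptions(precision=4,suppress=True)
o,im=shot('wrist','w3.png');print(o['eef_pos'],o['tool_rot'],o['ft_force'],o['ft_torque'],o['grip_width'])
s=[.525,-.0217,-.2856]
for n,p in dict(wheel=(0,-.06,.114),slot_tabletop=(0,.045,.04),forktopmouth=(-.022,.045,.075),tineL=(-.022,.074,.075),tineR=(-.022,.016,.075),closed=(.012,.045,.075),c1=(-.06,.076,.012),c2=(-.06,-.094,.012)).items(): print(n,proj('wrist',st2w(p,s),o))
```

```text
[0.4503 0.0363 0.1903] [ 0.121   0.9927 -0.0003 -0.0001] [-0.1474 -0.2577 -1.1428] [-0.0596  0.0098  0.0118] 0.02217656164551661
wheel [198.5873 304.5737]
slot_tabletop [325.3787 264.1735]
forktopmouth [327.1545 261.9288]
tineL [358.6661 263.1256]
tineR [295.5631 260.7289]
closed [325.3857 293.8036]
c1 [356.4906 202.4672]
c2 [197.3438 196.0362]
```

View pics/w3.png

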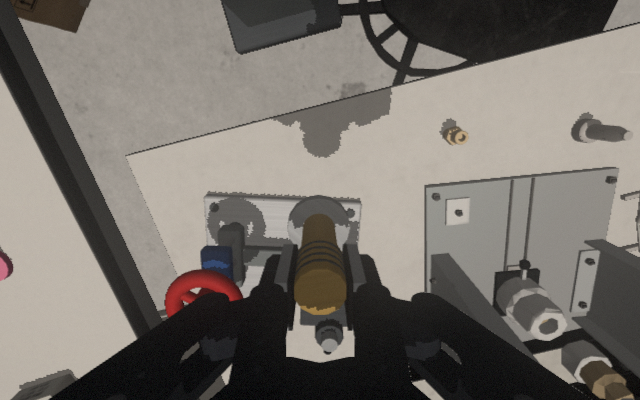

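The wrist view shows the plate's near corners at about (207,192) and (361,199) and the wheel at about (203,300), a few px off the fixed-camera estimate. I'll zoom in and refit from this picture.

Run:
```python
from h import *
a=cv2.imread('pics/w3.png')
cv2.imwrite('pics/w3c.png',cv2.resize(a[180:330,160:370],(798,570),interpolation=3))
h=cv2.cvtColor(a,cv2.COLOR_BGR2HSV)
m=cv2.inRange(h,(0,150,60),(8,255,255))|cv2.inRange(h,(172,150,60),(180,255,255)); m[:,:150]=0
c=max(cv2.findContours(m,0,1)[0],key=cv2.contourArea); print(cv2.boundingRect(c),cv2.fitEllipse(cv2.convexHull(c)))
```

```text
(165, 271, 77, 47) ((202.6652374267578, 301.6976623535156), (62.29104232788086, 76.6716079711914), 88.33863067626953)
```

View pics/w3c.png

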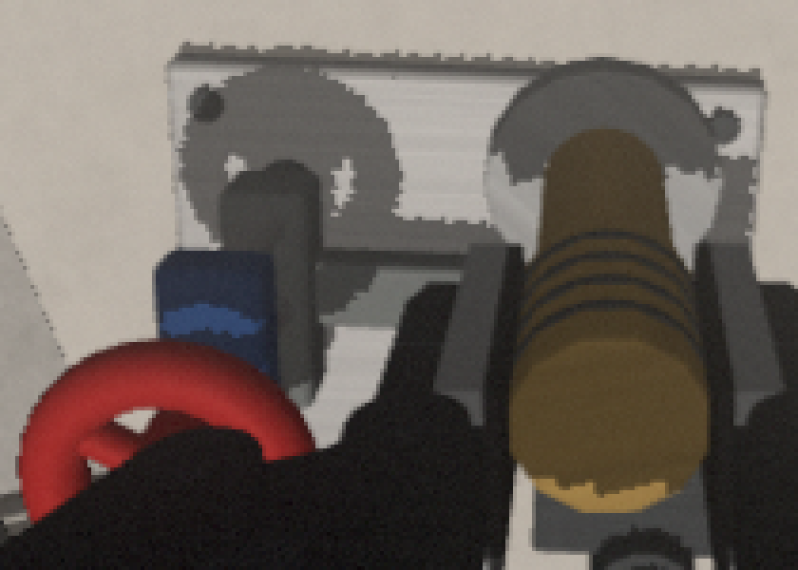

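Request:
send_rows:
  motion: "1 4 3 0 0;1 7 6 0 0;1 8 7 0 0;1 8 7 0 0;1 8 7 0 0"

```text
clock: 6.0
eef_pos: [0.3901, 0.1225, 0.1906]
tool_rot: [0.122, 0.993, -0.0, 0.0]
ft_force: [-0.6, 0.1, -1.0]
grip_width: 0.0225
grasp_force: 59.5
```

Run:
```python
from h import *
np.set_printoptions(precision=4,suppress=True)
o,im=shot('wrist','w4.png');print(o['eef_pos'],o['tool_rot'],o['ft_force'])
np.save('w4.npy',np.r_[o['eef_pos'],o['tool_rot']])
s=[.525,-.0217,-.2856]
for n,p in dict(wheel=(0,-.06,.114),slot_tabletop=(0,.045,.04),tineL=(-.022,.074,.075),tineR=(-.022,.016,.075),c1=(-.06,.076,.012),c2=(-.06,-.094,.012),c3=(.07,-.094,.012)).items(): print(n,proj('wrist',st2w(p,s),o))
a=im[:,:,::-1];cv2.imwrite('pics/w4c.png',cv2.resize(a[130:310,100:340],(800,600),interpolation=3))
```

```text
[0.3901 0.1225 0.1906] [ 0.1222  0.9925 -0.0002  0.0004] [-0.5676  0.0833 -1.0068]
wheel [132.2709 379.8922]
slot_tabletop [263.6782 326.7802]
tineL [286.5726 333.6708]
tineR [228.2168 331.7576]
c1 [294.0492 267.6558]
c2 [145.303  262.3951]
c3 [158.4712 353.6431]
```

View pics/w4c.png

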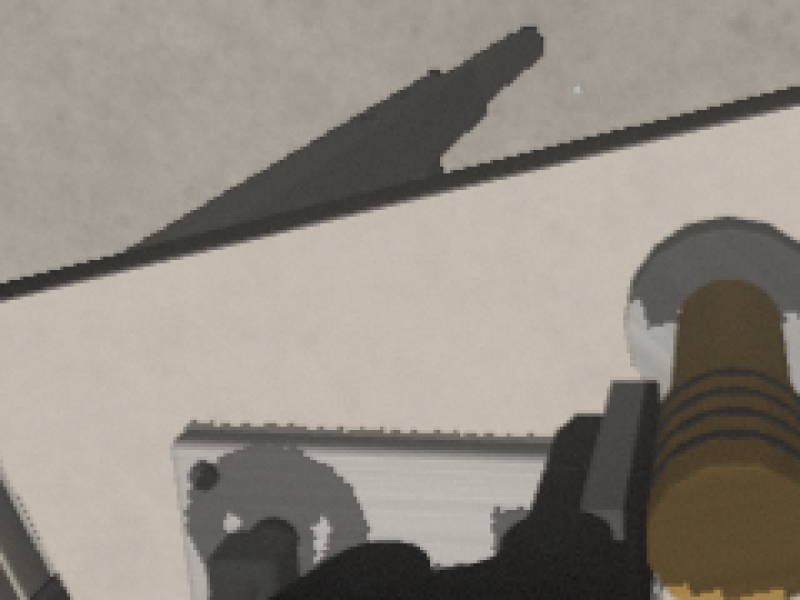

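The fork is hidden behind a finger in this view; only the plate corner at (154,264) shows. I'll look from beyond the wheel instead, which also measures the wheel.

Request:
send_rows:
  motion: "1 -21.6 -16.5 -1.5 0;1 -21.6 -16.5 -1.5 0;1 -21.6 -16.5 -1.5 0;1 -21.6 -16.5 -1.5 0;1 -21.6 -16.5 -1.5 0"

```text
clock: 6.55
eef_pos: [0.5468, -0.0752, 0.2041]
tool_rot: [0.123, 0.992, -0.0, 0.0]
ft_force: [0.6, 0.7, -2.2]
grip_width: 0.0221
grasp_force: 59.5
```

Request:
send_rows:
  motion: "1 -1.7 -1.3 0 0;1 -1.7 -1.3 0 0;1 -1.7 -1.3 0 0"

```text
clock: 6.85
eef_pos: [0.5587, -0.09, 0.2033]
tool_rot: [0.123, 0.992, 0.0, -0.001]
ft_force: [-0.8, 0.1, -1.8]
grip_width: 0.0224
grasp_force: 59.5
```

Run:
```python
from h import *
np.set_printoptions(precision=4,suppress=True)
o,im=shot('wrist','w5.png');print(o['eef_pos'],o['tool_rot'],o['ft_force'])
np.save('w5.npy',np.r_[o['eef_pos'],o['tool_rot']])
s=[.525,-.0217,-.2856]
for n,p in dict(wheel=(0,-.06,.114),slot_tabletop=(0,.045,.04),tineL=(-.022,.074,.075),tineR=(-.022,.016,.075),c1=(-.06,.076,.012),c2=(-.06,-.094,.012),c3=(.07,-.094,.012),c4=(.07,.076,.012)).items(): print(n,proj('wrist',st2w(p,s),o))
```

```text
[ 0.5587 -0.09    0.2033] [ 0.1232  0.9924  0.0001 -0.0009] [-0.7859  0.0547 -1.8419]
wheel [315.8425 134.6586]
slot_tabletop [426.8575 130.4938]
tineL [479.126  108.8236]
tineR [409.3242 106.0549]
c1 [457.6772  66.7176]
c2 [284.3039  59.5741]
c3 [283.8396 188.0123]
c4 [437.6961 193.6195]
```

View pics/w5.png

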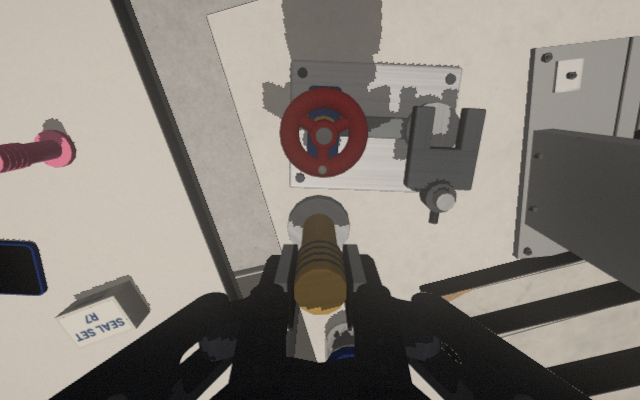

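Clear view: wheel at about (324,133), fork tine ends at about (413–434,107) and (463–485,109), plate corners (291,61), (461,68) and (290,187). I'll zoom once to get precise pixels.

Run:
```python
from h import *
a=cv2.imread('pics/w5.png')
cv2.imwrite('pics/w5c.png',cv2.resize(a[55:205,285:490],(800,585),interpolation=3))
h=cv2.cvtColor(a,cv2.COLOR_BGR2HSV)
m=cv2.inRange(h,(0,150,40),(8,255,255))|cv2.inRange(h,(172,150,40),(180,255,255)); m[:,:270]=0;m[200:]=0
c=max(cv2.findContours(m,0,1)[0],key=cv2.contourArea); print(cv2.boundingRect(c),cv2.fitEllipse(c))
```

```text
(307, 88, 56, 39) ((337.1282653808594, 105.1535415649414), (25.38205337524414, 54.779170989990234), 120.66415405273438)
```

View pics/w5c.png

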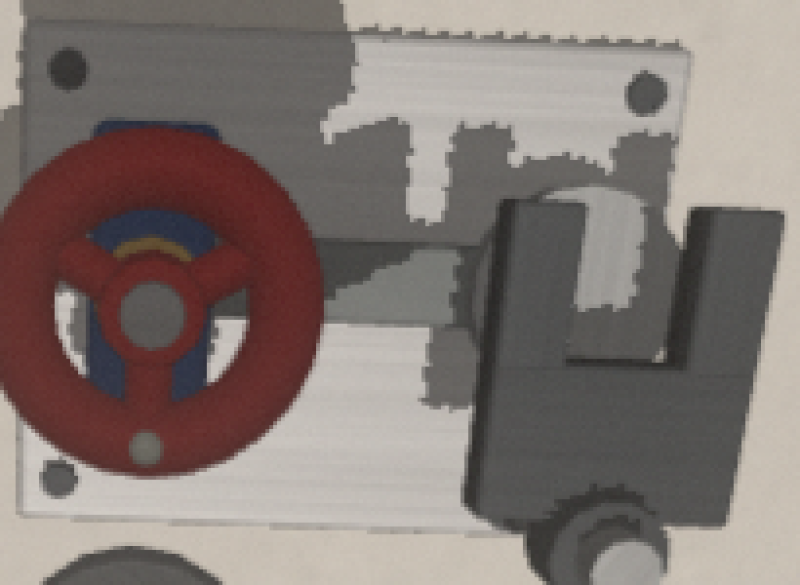

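Run:
```python
from h import *
np.set_printoptions(precision=4,suppress=True)
w=np.load('w5.npy'); o=dict(eef_pos=w[:3],tool_rot=w[3:])
P=[((690,50),(-.06,.076,.012)),((26,21),(-.06,-.094,.012)),((20,515),(.07,-.094,.012)),((153,315),(0,-.06,.127)),
((515,200),(-.022,.016,0)),((587,205),(-.022,.032,0)),((708,210),(-.022,.058,0)),((784,213),(-.022,.074,0)),((567,365),(.012,.032,0)),((687,370),(.012,.058,0))]
def f(q):
    out=[]
    for (u,v),p in P:
        z=p[2] or q[3]; out.append(proj('wrist',st2w((p[0],p[1],z),q),o)-[285+u/3.902,55+v/3.902])
    return np.concatenate(out)
r=least_squares(f,[.525,-.0217,-.2856,.075],loss='soft_l1');s=r.x;print(s);print(f(s).reshape(-1,2))
print('slot',st2w((0,.045,.04),s),'wheel',st2w((0,-.06,.114),s))
# cartridge underside/cap in tool frame from pixels: flange
m=vision.camera_model('wrist');H=np.array(m['hand_eye']);F=200/np.tan(np.radians(m['fov_y'])/2)
for u,v,z in [(319.5,291,-.029),(319,222,.043)]:
    d=H[:3,:3]@np.array([(u-m['cx'])/F,(v-m['cy'])/F,1]); print('held',H[:3,3]+d*(z-H[2,3])/d[2])
Rm=R.from_quat(w[3:]).as_matrix()
t=st2w((-.075,.045,.15),s); print('to pre-slot, tool cm',100*Rm.T@(t-w[:3]),t, 'stand x in tool',Rm.T@st2w((1,0,0),[0,0,s[2]]))
```

```text
[ 0.5268 -0.0158 -0.2904  0.0746]
[[ 2.2837 -0.3831]
 [-0.7569 -1.    ]
 [-1.003   0.8548]
 [ 0.3563  0.9482]
 [-0.2984  0.2301]
 [ 0.4836 -0.1908]
 [ 0.6631 -0.0768]
 [ 0.3388  0.0113]
 [-0.4734 -0.0869]
 [-1.2085 -0.0773]]
slot [0.5397 0.0273 0.04  ] wheel [ 0.5096 -0.0733  0.114 ]
held [-0.0003  0.0008 -0.029 ]
held [0.002  0.0004 0.043 ]
to pre-slot, tool cm [12.198  11.2367  5.3488] [0.4678 0.0488 0.15  ] stand x in tool [-0.9991 -0.0433 -0.0018]
```

Request:
send_rows:
  motion: "1 4 4 0 0;1 8 8 0 0;1 12.2 11.2 0 0;1 12.2 11.2 2 0;1 12.2 11.2 5 0"

```text
clock: 7.4
eef_pos: [0.4668, 0.0528, 0.156]
tool_rot: [0.119, 0.993, 0.001, 0.002]
ft_force: [1.2, -0.0, -2.3]
grip_width: 0.0222
grasp_force: 59.7
```

Request:
send_rows:
  motion: "1 0 0 3 0;1 0 0 5 0;1 0 0 6.2 0;1 0 0 6.2 0;1 0 0 6.2 0"

```text
clock: 7.9
eef_pos: [0.4673, 0.0503, 0.0927]
tool_rot: [0.121, 0.993, 0.0, 0.0]
ft_force: [0.2, 0.2, -0.9]
grip_width: 0.0223
grasp_force: 59.7
```

Run:
```python
from h import *
np.set_printoptions(precision=4,suppress=True)
o,im=shot('wrist','w6.png');print(o['eef_pos'],o['tool_rot'],o['ft_force'])
s=[.5268,-.0158,-.2904]
Rm=R.from_quat(o['tool_rot']).as_matrix()
print('slot rel tool cm',100*Rm.T@(st2w((0,.045,.086),s)-o['eef_pos']))
```

```text
[0.4673 0.0503 0.0927] [0.1211 0.9926 0.     0.0001] [ 0.161   0.2044 -0.8693]
slot rel tool cm [-7.5776 -0.4933  0.6667]
```

View pics/w6.png

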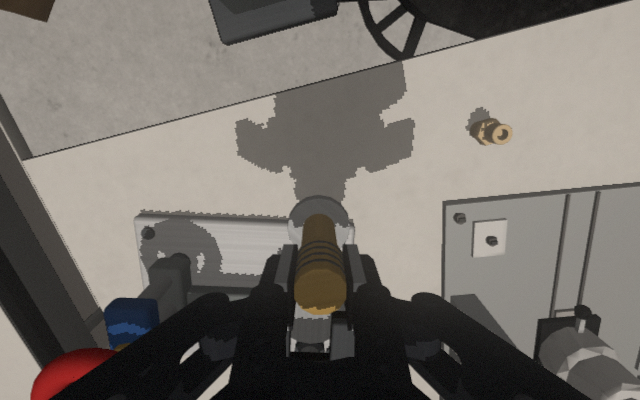

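Request:
send_rows:
  motion: "1 0 -0.5 0 0;1 -1 -0.5 0 0;1 -2 -0.5 0 0;1 -3 -0.5 0 0;1 -3.5 -0.5 0 0"

```text
clock: 8.45
eef_pos: [0.5024, 0.0363, 0.0923]
tool_rot: [0.122, 0.993, 0.0, 0.001]
ft_force: [-0.5, -0.0, -0.9]
grip_width: 0.0218
grasp_force: 59.7
```

Request:
send_rows:
  motion: "1 -0.8 0 0 0;1 -1.6 0 0 0;1 -2.4 0 0 0;1 -3.2 0 0 0;1 -3.2 0 0 0"

```text
clock: 8.95
eef_pos: [0.5329, 0.0287, 0.0922]
tool_rot: [0.122, 0.993, 0.0, 0.001]
ft_force: [0.1, 0.3, -1.6]
grip_width: 0.0224
grasp_force: 59.7
```

```bash
cat > q.py <<'E'
from h import *
np.set_printoptions(precision=4,suppress=True)
o=bot.get_obs();print(o['clock'],o['eef_pos'],o['tool_rot'],o['ft_force'],o['ft_torque'],o['joint_pos'])
s=[.5268,-.0158,-.2904]
Rm=R.from_quat(o['tool_rot']).as_matrix()
print('slot rel tool cm',100*Rm.T@(st2w((0,.045,.086),s)-o['eef_pos']),'wheel',100*Rm.T@(st2w((0,-.06,.095),s)-o['eef_pos']))
E
python3 q.py
```

```text
8.95 [0.5329 0.0287 0.0922] [0.1218 0.9926 0.0001 0.0005] [ 0.0662  0.2638 -1.6377] [ 0.009  -0.0377  0.0494] [ 0.0538  0.406  -0.1413  1.0224 -0.0001  0.298 ]
slot rel tool cm [-0.6933  0.0316  0.616 ] wheel [ -0.2086 -10.4569  -0.287 ]
```

Request:
send_rows:
  motion: "1 -0.4 0 0 0;1 -0.6 0 0 0;1 -0.6 0 0 0"

```text
clock: 9.25
eef_pos: [0.5375, 0.0275, 0.0922]
tool_rot: [0.122, 0.993, 0.0, 0.0]
ft_force: [-0.5, -0.9, -1.5]
grip_width: 0.0225
grasp_force: 59.7
```

Request:
send_rows:
  motion: "1 -0.2 0 0 0;1 -0.2 0 0 0"

```text
clock: 9.45
eef_pos: [0.5393, 0.027, 0.0922]
tool_rot: [0.122, 0.993, -0.0, -0.0]
ft_force: [-0.6, -0.5, -2.1]
grip_width: 0.022
grasp_force: 59.7
```

Request:
send_rows:
  motion: "1 -0.2 0 0 0;1 -0.2 0 0 0"

```text
clock: 9.65
eef_pos: [0.5398, 0.0268, 0.092]
tool_rot: [0.121, 0.993, 0.0, -0.002]
ft_force: [-4.6, 1.4, 1.2]
grip_width: 0.0225
grasp_force: 59.7
```

Touched the closed end (about 4.6 N). I'll back off 2 mm and lower.

Request:
send_rows:
  motion: "1 0.2 0 0 0;1 0.2 0 0.2 0;1 0.2 0 0.4 0;1 0.2 0 0.4 0"

```text
clock: 10.05
eef_pos: [0.5395, 0.027, 0.0895]
tool_rot: [0.122, 0.993, 0.0, 0.001]
ft_force: [-5.1, 0.8, 8.1]
grip_width: 0.0222
grasp_force: 60.9
```

Request:
send_rows:
  motion: "1 0 0 0.1 0;1 0 0 0.1 0"

```text
clock: 10.25
eef_pos: [0.5396, 0.0269, 0.0894]
tool_rot: [0.122, 0.993, 0.0, 0.001]
ft_force: [-6.3, 0.7, 14.2]
grip_width: 0.0226
grasp_force: 61.3
```

Request:
send_rows:
  motion: "1 0 0 0.1 0;1 0 0 0.1 0"

```text
clock: 10.45
eef_pos: [0.5397, 0.0269, 0.0894]
tool_rot: [0.122, 0.993, 0.0, 0.001]
ft_force: [-8.9, -0.2, 18.4]
grip_width: 0.0222
grasp_force: 61.8
```

Request:
send_rows:
  motion: "1 0.1 0 -0.2 0;1 0.1 0 -0.3 0;1 0.1 0 -0.3 0"

```text
clock: 10.75
eef_pos: [0.5392, 0.0271, 0.0895]
tool_rot: [0.122, 0.993, -0.0, 0.001]
ft_force: [-0.3, -0.5, 3.5]
grip_width: 0.0221
grasp_force: 60.0
```

Request:
send_rows:
  motion: "0.3 0 0 0 0;0.2 0 0 0 0;0.1 0 0 0 0;0 0 0 0 0;-0.1 0 0 0 0"

```text
clock: 11.25
eef_pos: [0.5383, 0.0272, 0.089]
tool_rot: [0.122, 0.993, -0.0, -0.0]
ft_force: [-0.4, 0.4, -1.0]
grip_width: 0.0468
grasp_force: 0.0
```

```bash
cat > c.py <<'E'
import sys
from h import *
np.set_printoptions(precision=4,suppress=True)
s=[.5268,-.0158,-.2904]
for n in ['scene','top']:
    shot(n)
    for b in boxes_of(n,'cartridge_mid')[:3]:
        u,v,w,h=b['rect']; print(n,round(b['conf'],2),u,v,w,h, 'expected mid',proj(n,st2w((.001,.045,.078),s)),'tops',proj(n,st2w((.001,.045,.116),s)))
o,im=shot('wrist','w7.png')
for b in boxes_of('wrist','cartridge_mid')[:3]: print('wrist',b['conf'],b['rect'],'exp mid',proj('wrist',st2w((.001,.045,.078),s),o),proj('wrist',st2w((.001,.045,.116),s),o))
E
python3 c.py; python3 q.py
```

```text
scene 0.63 307.0 218.3 5.7 23.8 expected mid [307.8261 217.017 ] tops [307.6635 208.9555]
scene 0.51 362.1 326.7 13.4 27.2 expected mid [307.8261 217.017 ] tops [307.6635 208.9555]
wrist 0.6 [316.9, 254.1, 51.1, 122.6] exp mid [318.8783 251.231 ] [318.6585 292.1827]
11.55 [0.5383 0.0272 0.0892] [0.1216 0.9926 0.     0.    ] [ 0.3398 -0.0627  0.2628] [ 0.0171  0.0148 -0.0181] [ 0.0505  0.4193 -0.1291  1.0224  0.      0.2943]
slot rel tool cm [-0.1273  0.0423  0.3168] wheel [  0.3616 -10.4463  -0.5834]
```

Request:
send_rows:
  motion: "-0.1 0 0 -2 0;-0.1 0 0 -5 0;-0.6 0 0 -6.5 0;-1 0.2 -5 -6.5 0;-1 0.4 -10 -6.5 0"

```text
clock: 12.05
eef_pos: [0.511, -0.0687, 0.1551]
tool_rot: [0.12, 0.993, -0.0, 0.001]
ft_force: [1.1, -0.3, 0.9]
grip_width: 0.0854
grasp_force: 0.0
```

Request:
send_rows:
  motion: "-1 0 -0.4 0 0;-1 0 -0.4 0 0;-1 0 -0.4 0 0"

```text
clock: 12.35
eef_pos: [0.5096, -0.0722, 0.1542]
tool_rot: [0.122, 0.993, 0.0, 0.0]
ft_force: [-0.7, -0.3, -0.6]
grip_width: 0.0853
grasp_force: 0.0
```

```bash
python3 q.py
python3 - <<'E'
from h import *
np.set_printoptions(precision=4,suppress=True)
s=[.5268,-.0158,-.2904]
o,im=shot('wrist','w8.png')
print('exp wheel',proj('wrist',st2w((0,-.06,.114),s),o),'cap',proj('wrist',st2w((.001,.045,.116),s),o),'mid',proj('wrist',st2w((.001,.045,.078),s),o))
for t in ('wheel_centre','cartridge_mid'):
    for b in boxes_of('wrist',t)[:2]: print(t,b)
h=cv2.cvtColor(im,cv2.COLOR_RGB2HSV)
m=cv2.inRange(h,(0,140,30),(9,255,255))|cv2.inRange(h,(171,140,30),(180,255,255))
ys,xs=np.nonzero(m);print(xs.min(),xs.max(),ys.min(),ys.max(),len(xs))
c=np.vstack(cv2.findContours(m,0,1)[0]);print(cv2.fitEllipse(cv2.convexHull(c)))
m=cv2.inRange(h,(12,90,60),(35,255,255));k,l,st,c=cv2.connectedComponentsWithStats(m)
for i in range(1,k):
    if st[i,4]>80: print('brass',st[i],c[i])
E
```

```text
12.35 [ 0.5096 -0.0722  0.1542] [0.1215 0.9926 0.0003 0.0001] [-0.6741 -0.335  -0.6136] [-0.0288 -0.003   0.0028] [-0.141   0.3158 -0.0992  1.1555  0.0005  0.1026]
slot rel tool cm [-0.5177 10.3759  6.8247] wheel [-0.027  -0.1121  5.9187]
exp wheel [316.6023 226.9673] cap [483.6078 236.7656] mid [458.3027 215.3795]
wheel_centre {'rect': [314.3, 226.4, 103.6, 99.7], 'conf': 0.91}
cartridge_mid {'rect': [470.4, 214.9, 63.9, 72.7], 'conf': 0.79}
cartridge_mid {'rect': [23.2, 207.8, 46.4, 36.1], 'conf': 0.74}
265 365 177 272 5175
((315.691650390625, 225.10675048828125), (94.41764068603516, 100.60144805908203), 85.30181884765625)
brass [440 192  26  33 395] [449.0051 205.1418]
brass [300 200  33  12 155] [316.3419 204.4194]
brass [ 461  217   41   36 1150] [481.0635 234.4374]
```

Request:
send_rows:
  motion: "-1 0 -0.15 3 0;-1 0 -0.15 5 0;-1 0 -0.15 6.4 0;-1 0 -0.15 6.4 0;-1 0 -0.15 6.4 0"

```text
clock: 13.0
eef_pos: [0.5092, -0.0733, 0.0902]
tool_rot: [0.121, 0.993, 0.0, -0.0]
ft_force: [-0.0, -0.2, 1.1]
grip_width: 0.0856
grasp_force: 0.0
```

Request:
send_rows:
  motion: "-0.6 0 0 0 0;0 0 0 0 0;1 0 0 0 0;1 0 0 0 0;1 0 0 0 0"

```text
clock: 13.5
eef_pos: [0.5098, -0.075, 0.0919]
tool_rot: [0.122, 0.993, -0.001, 0.001]
ft_force: [-1.7, -0.5, 5.7]
grip_width: 0.0623
grasp_force: 64.4
```

```bash
python3 q.py
```

```text
13.5 [ 0.5098 -0.075   0.0919] [ 0.1216  0.9926 -0.001   0.0014] [-1.6551 -0.4582  5.7067] [-0.6247  0.416   0.2034] [-0.145   0.3727 -0.1939  1.0014 -0.0019  0.0988]
slot rel tool cm [-0.4281 10.656   0.5724] wheel [ 0.0582  0.1659 -0.3118]
```

Request:
send_rows:
  motion: "1 0 0 -0.12 -0.15;1 0 0 -0.24 -0.3;1 0 0 -0.36 -0.45;1 0 0 -0.48 -0.6;1 0 0 -0.48 -0.6"

```text
clock: 14.0
eef_pos: [0.5098, -0.0736, 0.0966]
tool_rot: [-0.178, 0.984, 0.0, 0.001]
ft_force: [-2.8, 3.4, 7.1]
grip_width: 0.0621
grasp_force: 64.6
```

```bash
cat > y.py <<'E'
from h import *
np.set_printoptions(precision=4,suppress=True)
o=bot.get_obs(); q=o['tool_rot']; print(o['clock'],o['eef_pos'],'yaw',2*np.arctan2(q[1],q[0])-np.pi/2,o['ft_force'],o['ft_torque'],'tau6',o['tau'][5],'j6',o['joint_pos'][5],o['grip_width'])
E
python3 y.py
```

```text
14.0 [ 0.5098 -0.0736  0.0966] yaw 1.928702486381225 [-2.8322  3.4389  7.0773] [0.1708 0.3513 0.1932] tau6 -0.43539058417081833 j6 -0.5019514556359719 0.06213964027011211
```

Request:
send_rows:
  motion: "1 0 0 -0.13 -0.15;1 0 0 -0.25 -0.3;1 0 0 -0.34 -0.4;1 0 0 -0.34 -0.4"

```text
clock: 14.4
eef_pos: [0.5093, -0.0727, 0.0998]
tool_rot: [-0.37, 0.929, 0.001, 0.001]
ft_force: [-4.2, 5.0, 7.6]
grip_width: 0.0622
grasp_force: 64.7
```

```bash
python3 y.py
```

```text
14.4 [ 0.5093 -0.0727  0.0998] yaw 2.3278467092263555 [-4.1604  5.0174  7.5705] [0.6485 0.3575 0.1458] tau6 -0.1732891984283924 j6 -0.9005533241587635 0.062223586131652346
```

Request:
send_rows:
  motion: "1 0 0 -0.08 -0.1;1 0 0 -0.08 -0.1"

```text
clock: 14.6
eef_pos: [0.5091, -0.0725, 0.1006]
tool_rot: [-0.416, 0.91, 0.001, 0.001]
ft_force: [-3.7, 4.5, 7.3]
grip_width: 0.0623
grasp_force: 64.8
```

```bash
python3 y.py
```

```text
14.6 [ 0.5091 -0.0725  0.1006] yaw 2.427875455030432 [-3.663   4.4696  7.321 ] [0.7043 0.4741 0.144 ] tau6 -0.1551975728943944 j6 -1.0004630639901781 0.0622584958831705
```

Request:
send_rows:
  motion: "1 0 0 -0.08 -0.1;1 0 0 -0.08 -0.1"

```text
clock: 14.8
eef_pos: [0.5089, -0.0724, 0.1014]
tool_rot: [-0.46, 0.888, 0.001, 0.001]
ft_force: [-5.2, 5.0, 7.5]
grip_width: 0.062
grasp_force: 64.8
```

```bash
python3 y.py
```

```text
14.8 [ 0.5089 -0.0724  0.1014] yaw 2.5278393179029184 [-5.2297  4.982   7.5071] [0.8081 0.5311 0.0971] tau6 -0.15967397019267082 j6 -1.1004289864886008 0.061989514031460205
```

```bash
cat > ring.py <<'E'
from h import *
s=[.5268,-.0158,-.2904]
o,im=shot('wrist','w9.png'); W=st2w((0,-.06,.114),s)
h=cv2.cvtColor(im,cv2.COLOR_RGB2HSV)
m=(cv2.inRange(h,(0,140,30),(9,255,255))|cv2.inRange(h,(171,140,30),(180,255,255)))>0
Rm=R.from_quat(o['tool_rot']).as_matrix()
ys,xs=np.nonzero(m);print(xs.min(),xs.max(),ys.min(),ys.max(),len(xs))
for dz in (0,.01):
  for r in (.015,.018):
    t=''
    for a in range(-100,101,10):
        p=W+[0,0,dz]+Rm@np.array([r*np.cos(np.radians(a)),r*np.sin(np.radians(a)),0]); u,v=proj('wrist',p,o).round().astype(int); t+='R' if m[v,u] else '.'
    print(dz,r,t)
E
python3 ring.py
```

```text
248 393 211 344 12973
0 0.015 .RRRRRRRRRRRRRR..RRRR
0 0.018 .RRRRRRRRRRRRRRRRRRRR
0.01 0.015 ...RRRR.RRRRRR.RRRR..
0.01 0.018 RRRRRRR.RRRRR..RRR...
```

Run:
```python
from h import *
s=[.5268,-.0158,-.2904]
o=bot.get_obs(); W=st2w((0,-.06,.114),s)
for dz in (0,.0096):
    pts=np.array([proj('wrist',W+[.032*np.cos(a),.032*np.sin(a),dz],o) for a in np.linspace(0,6.28,73)]);print(dz,pts.min(0),pts.max(0))
im=cv2.cvtColor(cv2.imread('pics/w9.png'),cv2.COLOR_BGR2HSV)
m=(cv2.inRange(im,(0,140,30),(9,255,255))|cv2.inRange(im,(171,140,30),(180,255,255)))>0
for v in range(208,348,6): print(''.join('R' if m[v,u] else '.' for u in range(246,396,3)))
```

```text
0 [250.59909823 204.80119708] [387.53802878 326.050208  ]
0.0096 [246.03654752 212.42365493] [392.03475906 340.10805073]
..................................................
...................RRRRRRRRRRRRRR.................
..............RRRRRRRRRRRRRRRRRRRRRRR.............
..........RRRRRRRRRRRRRRRRRRRRRRRRRRRRRRR.........
........RRRRRRRRRRRRRRRRRRRRRRRRRRRRRRRRRRR.......
......RRRRRRRRRRRRRRRRRRRRRRRRRRRRRRRRRRRRRRR.....
....RRRRRRRRRRRRRRRRRRRRRRRRRRRRRRRRRRRRRRRRRR....
...RR.RRRRRRRRRRR...RRRRRRRRRR...RRRRRRRRRRRRRRR..
..RRR.RRRRRRRRRRRR.RRRRRRRRRRRR....RRRRRRRRRRRRR..
..R.RRRRRRRRRRRRRRRRRRRRRRRRRRRRRRRRRRRRRRRRRRRRR.
..RRRRRRRRRRRRRRRRRRRRRRRRRRRRRRRRRRRRRRRRRRRRRRR.
.RRRRRRRRRR....RRRRRRRRRRRRRRRRRRRRRRR.RRRRRRRRRR.
.RRRRRRRRRR.......RRRRR....RRRRRRR.....RRRRRRRRRR.
.RRRRRRRRRRR......RRR.........RRR......RRRRRRRRRR.
.RRRRRRRRRRRR.....RR..........RRR.....RRRRRRRRRRR.
..RRRRRRRRRRRR.....R..........RR....RRRRRRRRRRRRR.
...RRRRRRRRRRRRR..................RRRRRRRRRRRRRR..
....RRRRRRRRRRRRRRRRR.RR..RR..RRRRRRRRRRRRRRRR....
.....RRRRRRRRRRRRRRRRRRRRRRRRRRRRRRRRRRRRRRRR.....
.......RRRRRRRRRRRRRRRRRRRRRRRRRRRRRRRRRRRRR......
..........RRRRRRRRRRRRRRRRRRRRRRRRRRRRRRR.........
.............RRRRRRRRRR...RRRRRRRRRRRR............
.................RRRRR.....RRRRRR.................
..................................................
```

Request:
send_rows:
  motion: "1 0 0 -0.08 -0.1;1 0 0 -0.08 -0.1"

```text
clock: 15.05
eef_pos: [0.5087, -0.0723, 0.1022]
tool_rot: [-0.504, 0.864, 0.001, 0.001]
ft_force: [-5.1, 5.8, 8.3]
grip_width: 0.0622
grasp_force: 64.9
```

```bash
python3 y.py
```

```text
15.05 [ 0.5087 -0.0723  0.1022] yaw 2.627990581773391 [-5.1291  5.7969  8.2852] [0.9238 0.6007 0.1001] tau6 -0.1638109004124999 j6 -1.2004707797798815 0.06219079115463418
```

Request:
send_rows:
  motion: "1 0 0 -0.08 -0.1;1 0 0 -0.08 -0.1"

```text
clock: 15.25
eef_pos: [0.5084, -0.0722, 0.103]
tool_rot: [-0.547, 0.837, 0.002, 0.001]
ft_force: [-4.6, 6.6, 9.3]
grip_width: 0.0623
grasp_force: 64.9
```

```bash
python3 y.py
```

```text
15.25 [ 0.5084 -0.0722  0.103 ] yaw 2.727932194647053 [-4.6025  6.5928  9.2845] [0.9568 0.6436 0.1183] tau6 -0.1686788722872734 j6 -1.3004270696420943 0.062325641571835635
```

Request:
send_rows:
  motion: "1 0 0 -0.08 -0.1;1 0 0 -0.08 -0.1"

```text
clock: 15.45
eef_pos: [0.5082, -0.0721, 0.1038]
tool_rot: [-0.588, 0.809, 0.002, 0.001]
ft_force: [-6.3, 6.7, 9.1]
grip_width: 0.0624
grasp_force: 65.0
```

```bash
python3 y.py
```

```text
15.45 [ 0.5082 -0.0721  0.1038] yaw 2.8278898560855126 [-6.2953  6.7     9.0724] [1.077  0.7439 0.1351] tau6 -0.1731407968327403 j6 -1.4003714487550836 0.062395127884364035
```

Request:
send_rows:
  motion: "1 0 0 -0.08 -0.1;1 0 0 -0.08 -0.1"

```text
clock: 15.65
eef_pos: [0.508, -0.072, 0.1046]
tool_rot: [-0.628, 0.778, 0.002, 0.001]
ft_force: [-6.3, 7.3, 10.3]
grip_width: 0.0622
grasp_force: 65.0
```

```bash
python3 y.py
```

```text
15.65 [ 0.508  -0.072   0.1046] yaw 2.927937760634263 [-6.263   7.3279 10.3058] [1.1426 0.8973 0.084 ] tau6 -0.17751318868249655 j6 -1.5004170680273146 0.062171152675829844
```

Request:
send_rows:
  motion: "1 0 0 -0.08 -0.1;1 0 0 -0.08 -0.1"

```text
clock: 15.85
eef_pos: [0.5077, -0.0719, 0.1054]
tool_rot: [-0.666, 0.746, 0.002, 0.001]
ft_force: [-8.2, 6.2, 10.2]
grip_width: 0.0622
grasp_force: 65.0
```

```bash
python3 y.py
```

```text
15.85 [ 0.5077 -0.0719  0.1054] yaw 3.02789813912997 [-8.199   6.1649 10.2373] [1.2098 0.9775 0.1629] tau6 -0.1817903621122241 j6 -1.6003765483972001 0.062230552628665975
```

Request:
send_rows:
  motion: "1 0 0 -0.08 -0.1;1 0 0 -0.08 -0.1"

```text
clock: 16.05
eef_pos: [0.5075, -0.0719, 0.1062]
tool_rot: [-0.702, 0.712, 0.002, 0.001]
ft_force: [-8.4, 7.0, 11.0]
grip_width: 0.0622
grasp_force: 65.1
```

```bash
python3 y.py
```

```text
16.05 [ 0.5075 -0.0719  0.1062] yaw 3.1277952551822974 [-8.3785  7.0346 10.9602] [1.2148 1.0702 0.0875] tau6 -0.205590957775712 j6 -1.7003351030663187 0.062168366459938694
```

Tau6 jumps at 1.8 rad (−0.024 against −0.0044 per step), so contact was at about 1.72–1.73 rad. One more step to confirm.

Request:
send_rows:
  motion: "1 0 0 -0.08 -0.1;1 0 0 -0.08 -0.1"

```text
clock: 16.25
eef_pos: [0.5072, -0.0719, 0.107]
tool_rot: [0.737, -0.676, -0.002, -0.001]
ft_force: [-9.6, 6.1, 11.0]
grip_width: 0.0623
grasp_force: 65.1
```

```bash
python3 y.py
```

```text
16.25 [ 0.5072 -0.0719  0.107 ] yaw -3.055462963021103 [-9.5577  6.1427 10.973 ] [1.2566 1.2573 0.0733] tau6 -0.23378555662930012 j6 -1.8002784365741018 0.062288775440558726
```

Request:
send_rows:
  motion: "1 0 0 -0.08 -0.1;1 0 0 -0.16 -0.2;1 0 0 -0.18 -0.22;1 0 0 -0.18 -0.22"

```text
clock: 16.65
eef_pos: [0.5067, -0.072, 0.1087]
tool_rot: [0.806, -0.592, -0.003, -0.001]
ft_force: [-10.0, 5.4, 12.5]
grip_width: 0.0625
grasp_force: 65.2
```

```bash
python3 y.py
```

```text
16.65 [ 0.5067 -0.072   0.1087] yaw -2.837451061131186 [-10.0242   5.3963  12.5475] [ 1.2751  1.4961 -0.1167] tau6 -0.13914262410253286 j6 -2.018546037099991 0.06246708982893038
```

Request:
send_rows:
  motion: "1 0 0 0 -0.02;1 0 0 0 -0.02;1 0 0 0 -0.02"

```text
clock: 16.95
eef_pos: [0.5066, -0.0721, 0.1088]
tool_rot: [0.812, -0.584, -0.003, -0.001]
ft_force: [-10.6, 6.9, 12.5]
grip_width: 0.0623
grasp_force: 65.3
```

```bash
python3 y.py
python3 - <<'E'
from h import *
s=[.5268,-.0158,-.2904]
o,im=shot('wrist','w10.png'); W=st2w((0,-.06,.114),s)
for dz in (.0145,.017):
    pts=np.array([proj('wrist',W+[.032*np.cos(a),.032*np.sin(a),dz],o) for a in np.linspace(0,6.28,73)]);print(dz,pts.min(0),pts.max(0))
h=cv2.cvtColor(im,cv2.COLOR_RGB2HSV)
m=(cv2.inRange(h,(0,140,30),(9,255,255))|cv2.inRange(h,(171,140,30),(180,255,255)))>0
ys,xs=np.nonzero(m);print(xs.min(),xs.max(),ys.min(),ys.max())
for v in range(245,315,6): print(''.join('R' if m[v,u] else '.' for u in range(246,396,3)))
E
```

```text
16.95 [ 0.5066 -0.0721  0.1088] yaw -2.8177969575358865 [-10.6058   6.8873  12.4816] [ 1.2245  1.5178 -0.2072] tau6 -0.20372915547341108 j6 -2.038248682954053 0.06230457864199038
0.0145 [245.86229672 208.95455701] [389.60539808 335.16269668]
0.017 [244.59344298 211.02871823] [390.81609513 338.98074711]
247 393 212 343
....RRRRRRRRRRRRRRRRRRRRRRRRRRRRRRRRRRRRRRRRRR....
...RRRRRRRRRRRRRR...RRRRRRRRRRR...RRRRRRRRRRRRRR..
..RRRRRRRRRRRRRRRR.RRRRRRRRRRRR....RRRRRRRRRRRRR..
.RRRRRRRRRRRRRRRRRRRRRRRRRRRRRRRRRRRRRRRRRRRRRRRR.
.RRRRRRRRRRRRRRRRRRRRRRRRRRRRRRRRRRRRRRRRRRRRRRRRR
.RRRRRRRRRR....RRRRRRRRRRRRRRRRRRRRRRR.RRRRRRRRRRR
.RRRRRRRRRR.......RRRRR.....RRRRR......RRRRRRRRRRR
.RRRRRRRRRRR......RRR.........RRR......RRRRRRRRRR.
.RRRRRRRRRRRR.....RR..........RRR.....RRRRRRRRRRR.
..RRRRRRRRRRRR.....R..........RR....RRRRRRRRRRRR..
...RRRRRRRRRRRRRR.................RRRRRRRRRRRRRR..
....RRRRRRRRRRRRRRRRRRRRRRRR.RRRRRRRRRRRRRRRRR....
```

Request:
send_rows:
  motion: "0 0 0 0 0;-0.5 0 0 0 0;-1 0 0 0 0;-1 0 0 0 0;-1 0 0 0 0"

```text
clock: 17.5
eef_pos: [0.5096, -0.0743, 0.1076]
tool_rot: [0.812, -0.584, 0.0, -0.0]
ft_force: [0.1, -0.6, 0.5]
grip_width: 0.0853
grasp_force: 0.0
```

Request:
send_rows:
  motion: "-1 0 0 -2 0;-1 0 0 -5 0;-1 0 0 -9 0;-1 0 0 -12 0;-1 0 0 -12 0"

```text
clock: 18.0
eef_pos: [0.5122, -0.0747, 0.2325]
tool_rot: [0.812, -0.583, 0.005, -0.002]
ft_force: [0.1, 0.3, 0.2]
grip_width: 0.0852
grasp_force: 0.0
```

```bash
python3 y.py; python3 c.py
python3 - <<'E'
from h import *
s=[.5268,-.0158,-.2904]
for n in ('scene','top'): print(n,[(b['conf'],b['rect']) for b in boxes_of(n,'wheel_centre')[:1]],[proj(n,st2w((0,-.06,.114+d),s)) for d in (0,.017)],[proj(n,st2w((0.001,.045,.078+d),s)) for d in (0,.017)])
E
```

```text
18.0 [ 0.5122 -0.0747  0.2325] yaw -2.8168264017912175 [0.1053 0.2507 0.1569] [ 0.0001  0.0041 -0.0338] tau6 -0.003238221470382996 j6 -2.0403763014310488 0.08521158641354544
top 0.55 316.4 217.6 8.6 10.8 expected mid [315.8549 219.5375] tops [315.7019 216.8603]
top 0.18 429.4 208.6 21.3 13.8 expected mid [315.8549 219.5375] tops [315.7019 216.8603]
wrist 0.65 [259.2, 275.9, 43.6, 61.9] exp mid [260.3423 263.6807] [253.0091 284.2638]
wrist 0.3 [286.9, 199.9, 184.4, 186.0] exp mid [260.3423 263.6807] [253.0091 284.2638]
scene [(0.77, [316.4, 234.2, 19.3, 14.1])] [array([317.43015278, 233.67207991]), array([317.43856133, 230.00894591])] [array([307.82607623, 217.01695405]), array([307.75411014, 213.44756634])]
top [] [array([342.6076059 , 229.00642549]), array([342.78377607, 227.8773071 ])] [array([315.85494695, 219.53752912]), array([315.78725317, 218.35306034])]
```

```bash
python3 -c "
from workcell import workorder; print(workorder.job_done())"
```

```text
the job is handed in; nothing more can be done
None
```

The cartridge is home in the slot and clamped at an estimated 14 N, worked out from 0.41 rad past the felt contact because nothing measures the clamp force directly; the wheel is released, the arm clear and the job handed in at about 18 s, with no verdict returned.

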